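# Move the size pan to the warm ring

### The job

The gilding size in the lidded pan has come to heat. Set the free ring's knob to its low mark (the orange dot), slide the pan across the hotplate onto that ring so that its whole base lies inside the black circle, never lifting or tipping it and keeping its lid on, and turn the knob of the ring it came from fully back to off. Leave the other things on the bench where they are.

Things in the scene. Friction and masses are not known exactly. Their poses are not given: they have to be found in the camera images.
- pan: blue enamelled saucepan, 140 mm across, 75 mm high, 0.5 to 0.8 kg; flat base 134 mm across, origin at its centre, z up. The handle points along the pan's -x (at first within 0.4 rad of hob_hot's -x): a level pale wooden bar 20 mm wide, 16 mm high, 90 to 195 mm from the pan's centre, mid-height 80 mm above its underside; it can lie above the knob of the half the pan stands on. Starts on hob_hot's ring
- pan_handle (a point): point in the middle of the handle bar's section, 125 mm from the pan's centre along its -x and 80 mm above its underside, a good place to grip
- lid: the pan's loose round blue lid, 146 mm across, with a wooden knob 32 mm across, top 42 mm above the origin. Origin at the centre of the underside, a plug that sits 8 mm down inside the pan's rim with about 5 mm of play: 67 mm above the pan's underside when seated
- hob_hot: the half of the twin solid-top hotplate that is at heat; its ring is dark red. White case, flat grey steel top 55 mm above the bench; 290 mm (x) by 230 mm (y). Origin at the centre of its underside; -x is the front with the knob, nearest the robot. It may be the left or the right half
- hob_warm: the other half, same size, ring plain grey, joined flush beside hob_hot with the same orientation (origins 230 mm apart along their y), so that the tops form one level surface to slide over (friction about 0.6)
- ring_hot (a point): centre of the black circle (165 mm across) on hob_hot, on the top surface, 40 mm along x from the origin of hob_hot
- ring_warm (a point): centre of the black circle (165 mm across) on hob_warm, on the top surface, 40 mm along x from the origin of hob_warm
- knob_hot (a joint): angle of the black knob on hob_hot, rad: 0 = off (a stop), growing clockwise seen from above, up to 4.2; starts at 1.0 to 1.45. At 0 the white line on the knob points along hob_hot's +x to the black off bar; the low mark (orange dot) is at 0.785. Stays where it is left (friction 0.04 N m)
- knob_warm (a joint): angle of the like knob on hob_warm, same sense and marks: 0 = off, 0.785 = low mark (orange dot). It starts at or near off (0 to 0.15)
- knob_hot_grip (a point): on the axis of hob_hot's knob, 100 mm in front of (-x) the centre of hob_hot, 87 mm above the bench. The knob has an upright bar grip 42 mm long, 14 mm thick, 24 mm high, top 94 mm above the bench, on a disc 44 mm across; the bar lies along hob_hot's x at joint value 0 and turns with it
- knob_warm_grip (a point): the same point of hob_warm's knob; the same knob, bar along hob_warm's x at joint value 0
- tape: roll of yellow masking tape lying flat, 110 mm across, 24 mm high, origin at the centre of its underside; leave alone
- can: red drink can, 66 mm across, 115 mm high, origin at the centre of its underside; leave alone
- bottle: clear water bottle with blue label, 62 mm across, 190 mm high, origin at the centre of its underside; leave alone
- tin: round tin of green lettering enamel, 76 mm across, 85 mm high, origin at the centre of its underside; leave alone
Not all that is in view belongs to the job. Leave any pink or purple look-alike of the lid alone.

How it is judged:
By the outcome, as a careful person would: the job done as asked, in the order asked, and still so for the second after the job is handed in, with the robot touching nothing.
It also fails if it takes over 72 s, if anything falls off the work surface, if the arm or the gripper's body presses on something with over 40 N, if the wrist force passes 120 N, or if a joint passes its speed limit or range.

### The arm

A 6-joint arm with a two-finger parallel gripper is mounted at the origin on the work surface. World frame = base frame: x ahead of the robot, y to its left, z up, the work surface at z = 0. Lengths are in m, angles in rad, forces in N, time in s.
With the tool pointing down it reaches from about 0.375 to 0.975 m from the base axis. Payload 3.8 kg.
Tool frame: the origin (TCP) lies where the fingers leave the gripper's body, on its centre line; the fingertips stand 73 mm ahead of it and the grasp point (between the pads) lies 54 mm ahead of it (nose_length is the distance from the TCP to the fingertips, in m); z points along the fingers, y is the line along which they close (so a half turn about z gives the same grasp; the last joint's range is limited). The gripper opens to 85 mm and grips with 20 to 120 N. Pads are 22 mm wide; open, the fingers measure 114 mm over their backs; the gripper's body (76 mm by 85 mm) begins 54 mm behind the grasp point. The pads swing forward as they close: fully open they stand 13 mm farther back than shut.
Start: joints at [1.154, 0.264, 1.604, -0, 1.274, -0.037], TCP at [0.25, 0.627, 0.304] pointing down, gripper open.
Joint ranges: [-2.63, 2.63], [-0.94, 2.18], [0.31, 2.57], [-1.31, 4.45], [0, 2.66], [-2.55, 2.55]. Speed limits (rad/s): [2.57, 2.57, 3.14, 3.14, 3.14, 3.14].

### API

Orientations are given as a rotation vector (axis times angle).
In Python, from workcell import read_state, read_camera, calibration, finish_job, look_for, cut_out, tip_of, nose_length gives the robot as it stands.
- The arm moves only by the tool step_arm, never from a script. Its argument "targets" is a list of rows, each a list of 3 entries, a list of its own where there are three numbers: the turn, a rotation vector about the tool's x, y, z in rad, then the shift along the tool's x, y, z in mm, then the finger opening in mm, from 0 to 85.4. In form: [[[ax, ay, az], [x, y, z], grip], ...]. A call has 1 to 5 rows; each row shifts and turns the commanded pose from where the row before left it, along the tool's axes as they then stand; what a row does not reach is not made up. A row lasts 1/12 s, in which the tool goes at most 41.7 mm and 7.16 degrees, less where a joint would pass 70% of its speed; a pose out of reach is approached as far as the arm can. A call with a gripper value outside its range is refused whole. The fingers move at their own pace and stop on an object; "grip_force" is the grip in N (left out, the last holds). Time passes only in rows, so rows that do not move let the fingers close. It gives the time, the measured TCP pose, the force, the opening and the grip force at its end, in the units of the state.
- read_state(): the state, without advancing time (a new reading comes with each control period).
- read_camera(name): name is "scene" or "top" or "wrist"; returns the picture (480x640x3 uint8, red, green, blue); there is no depth.
- calibration(name): a dict with "camera_matrix" (3x3 intrinsics, pixels), "R" (3x3) and "t" (3): a world point X has camera coordinates R X + t. Camera axes: x right, y down, z forward; pixel columns grow to the right and rows downward; lengths in m; the calibration is good to about 2 mm. A picture is of the moment at which its call begins: read the wrist's pose just before it. calibration takes no time and is no camera call; for the wrist camera it gives the pose at the moment of the call.
- finish_job(): hands the job in; it is judged then, once.
Trained networks look in the newest picture that a camera, given by its name, has taken for a name from the list of things; names that differ only in an ending like _2 or _b are one class to them, and where a whole thing is asked for, a point or a joint stands for the part that bears it (a point fixed in the world has none). Each returns a list of dicts, best first, with "score" (0 to 1); they miss things now and then, are a little off and sometimes report something else, mostly with a low value. They report only what shows in the picture. A call takes as long as a camera call. They do not tell look-alikes from the thing itself.
- look_for(camera, query): "extent" ([left, top, right, bottom] in pixels, round what is visible of it).
- cut_out(camera, query): "region" (480x640 bool, what is visible of it) and "extent" ([left, top, right, bottom] in pixels, round what is visible of it).
- tip_of(camera, query): "at" ([row, column] in pixels: a listed point, or the origin of a listed thing).
The state is a dict: "time": time; "q": joint angles; "joint_vel": joint speeds; "joint_torque": joint torques, N m; "tool_pos": TCP position; "tcp_rot": TCP orientation; "wrist_force": force on the tool from outside, world axes, zero at the start; "torque": the same for the moment, N m; "width": opening from 0.0 (shut) to 1.0 (fully open); "grip_force": force on a finger pad.
Only numpy, scipy, OpenCV 4.12 (cv2) and the standard library are available. Lean on these libraries where they do the work, as an engineer would, in place of code of your own. Each camera call takes 0.05 s, during which the arm holds its last target. There are 200 camera calls.

## Working session

There is one attempt and no reset: what is moved stays moved. The work goes in short steps, Python scripts to look and compute and a tool call to move; the robot and the scene stay as the last step left them, time stands still between calls to the robot, and variables do not carry over. Pictures are saved under pics/ and viewed, at most 12 in all, crops included, and the job is handed in when it is done.

Besides the shell and the picture viewer there is one more tool, called after "Emit:" by a JSON object that holds its "name" and its "arguments", one argument or row to a line. step_arm: Moves the arm, as the interface text tells. Its arguments: {"type":"object","properties":{"targets":{"type":"array","items":{"type":"array"}},"grip_force":{"type":"number"}},"required":["targets"]}

```bash
mkdir -p pics; ls
python3 - <<'E'
from workcell import *
import cv2,numpy as np
s=read_state(); print({k:np.round(v,3) for k,v in s.items()}, nose_length)
for n in("scene","top"):
    im=read_camera(n); cv2.imwrite(f"pics/{n}0.png",im[:,:,::-1])
    c=calibration(n); print(n,c)
    for q in("pan","pan_handle","lid","ring_hot","ring_warm","knob_hot_grip","knob_warm_grip","hob_hot","hob_warm"):
        try: print(q,[(np.round(d["at"]).tolist(),round(d["score"],2)) for d in tip_of(n,q)][:3])
        except Exception as e: print(q,e)
E
```

```text
pics
{'time': np.float64(0.0), 'q': array([ 1.154,  0.265,  1.605,  0.   ,  1.274, -0.037]), 'joint_vel': array([ 0.   , -0.002,  0.002, -0.001,  0.002, -0.   ]), 'joint_torque': array([-2.0000e-03, -5.1511e+01, -3.6731e+01,  0.0000e+00,  1.3000e-02,
       -0.0000e+00]), 'tool_pos': array([0.25 , 0.626, 0.303]), 'tcp_rot': array([-5.930e-01, -3.085e+00,  3.000e-03]), 'wrist_force': array([ 0.009,  0.069, -0.673]), 'torque': array([-0.037, -0.003,  0.021]), 'grip_force': np.float64(0.0), 'width': np.float64(0.998)} 0.0726
scene {'camera_matrix': array([[580.23344928,   0.        , 313.95304065],
       [  0.        , 580.23344928, 239.89652924],
       [  0.        ,   0.        ,   1.        ]]), 'R': array([[-0.04027329,  0.99917997,  0.00417806],
       [ 0.82232605,  0.03551965, -0.56790688],
       [-0.56758958, -0.01943576, -0.82308221]]), 't': array([-0.00263432, -0.31854124,  1.67405427])}
pan [([323.0, 242.0], 0.74)]
pan_handle [([257.0, 357.0], 0.87), ([267.0, 456.0], 0.19)]
lid [([232.0, 258.0], 0.94), ([311.0, 338.0], 0.77), ([202.0, 437.0], 0.65)]
ring_hot [([267.0, 238.
[... 227 characters left out ...]
_matrix': array([[537.13288685,   0.        , 311.88998265],
       [  0.        , 537.13288685, 245.55814951],
       [  0.        ,   0.        ,   1.        ]]), 'R': array([[-0.01039263, -0.99993101, -0.00547426],
       [-0.989152  ,  0.01108251, -0.14647698],
       [ 0.14652754,  0.0038926 , -0.98919893]]), 't': array([0.01524101, 0.46933012, 1.26925611])}
pan []
pan_handle [([215.0, 262.0], 0.84)]
lid [([340.0, 177.0], 0.74), ([295.0, 270.0], 0.72), ([165.0, 280.0], 0.7)]
ring_hot []
ring_warm [([164.0, 370.0], 0.66)]
knob_hot_grip [([227.0, 282.0], 0.6)]
knob_warm_grip [([219.0, 376.0], 0.69), ([186.0, 152.0], 0.53)]
hob_hot [([196.0, 277.0], 0.78)]
hob_warm [([188.0, 374.0], 0.55)]
```

View pics/top0.png

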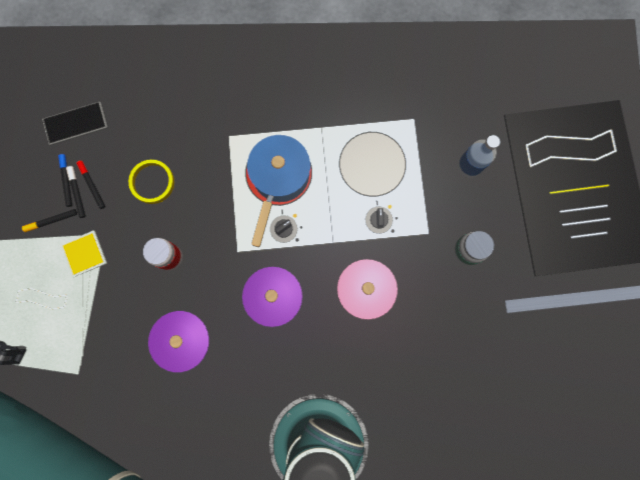

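View pics/scene0.png

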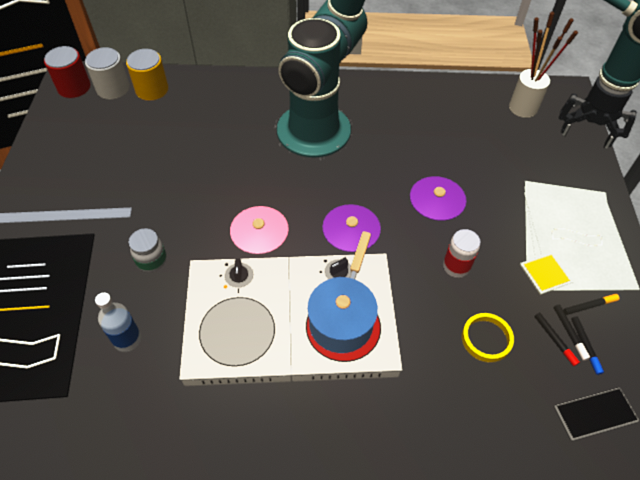

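The top view shows the blue-lidded pan at (278,165) on the red ring, which is the left (+y) half. The free grey ring is at (372,163), with knobs at hot (284,228) and warm (379,219).

What could be mistaken for what I want:
- **Lid:** blue at (278,162), purple at (272,296) and (178,341), pink at (367,289). I choose the blue one on the pan.
- **Warm knob:** (379,219), not (284,228).

A close crop will check this.

```bash
cat > h.py <<'E'
from workcell import *
import cv2,numpy as np
from scipy.spatial.transform import Rotation as Ro
def ray(c,uv):
    d=c["R"].T@np.linalg.inv(c["camera_matrix"])@np.array([uv[0],uv[1],1.]); return -c["R"].T@c["t"],d
def onz(c,uv,z):
    o,d=ray(c,uv); return o+d*(z-o[2])/d[2]
def proj(c,X):
    p=c["camera_matrix"]@(c["R"]@np.asarray(X)+c["t"]); return p[:2]/p[2]
def tri(c1,u1,c2,u2):
    o1,d1=ray(c1,u1);o2,d2=ray(c2,u2)
    a=np.linalg.lstsq(np.c_[d1,-d2],o2-o1,rcond=None)[0]
    p,q=o1+a[0]*d1,o2+a[1]*d2; return (p+q)/2,np.linalg.norm(p-q)
E
python3 - <<'E'
from h import *
a=cv2.imread("pics/top0.png"); b=cv2.imread("pics/scene0.png")
A=cv2.resize(a[115:260,225:435],None,fx=3.8,fy=3.8,interpolation=cv2.INTER_CUBIC)
cv2.imwrite("pics/crop0.png",A)
T,S=calibration("top"),calibration("scene")
for n,u,v in(("handle",(262,215),(357,257)),("khot",(282,227),(339,264)),("kwarm",(376,219),(239,264)),("lidknob",(278,161),(343,301)),("ringw",(372.5,163.5),(237,330))):
    p,e=tri(T,u,S,v);print(n,p.round(3),round(e,4))
for n,c,im,box in(("top",T,a,(335,125,412,200)),("scene",S,b,(190,290,285,372))):
    x0,y0,x1,y1=box; g=cv2.cvtColor(im,cv2.COLOR_BGR2GRAY)[y0:y1,x0:x1]
    m=(g<120).astype(np.uint8); cs,_=cv2.findContours(m,cv2.RETR_EXTERNAL,cv2.CHAIN_APPROX_NONE)
    for k in sorted(cs,key=lambda k:-np.prod(cv2.boundingRect(k)[2:]))[:2]:
        if len(k)>30:
            pts=np.array([onz(c,(p[0][0]+x0,p[0][1]+y0),.055)[:2] for p in k],np.float32)
            print(n,cv2.minEnclosingCircle(pts),cv2.fitEllipse(pts))
for uv in((229,136),(415,120),(428,233),(237,251),(322,128),(333,242)): print(uv,onz(T,uv,.055).round(3))
E
```

```text
handle [0.524 0.119 0.141] 0.0045
khot [0.507 0.08  0.082] 0.0001
kwarm [ 0.522 -0.143  0.091] 0.0049
lidknob [0.644 0.085 0.159] 0.003
ringw [ 0.667 -0.139  0.054] 0.0031
scene ((0.7069916725158691, -0.19546917080879211), 0.04063304886221886) ((0.6493938565254211, -0.12893885374069214), (0.17324189841747284, 0.20118862390518188), 60.37526321411133)
scene ((0.7233274579048157, -0.09012918919324875), 0.03320574760437012) ((0.6219380497932434, -0.1481305956840515), (0.18824496865272522, 0.25449368357658386), 105.77671813964844)
(229, 136) [0.742 0.212 0.055]
(415, 120) [ 0.777 -0.248  0.055]
(428, 233) [ 0.494 -0.268  0.055]
(237, 251) [0.455 0.189 0.055]
(322, 128) [ 0.76  -0.018  0.055]
(333, 242) [ 0.474 -0.04   0.055]
```

View pics/crop0.png

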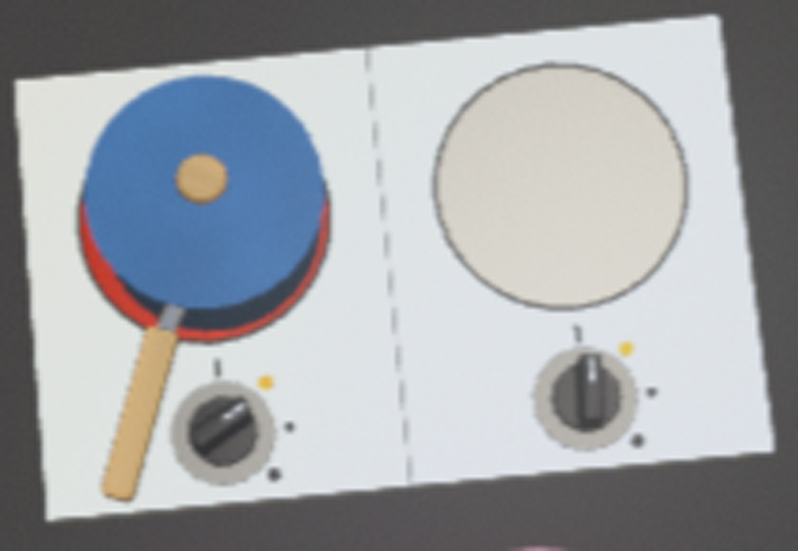

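The crop confirms it: blue lid on the pan on the red ring, and the free ring's knob (right) near off. The hob is yawed about 0.08 rad. I'm moving above the warm knob now.

Emit:
{"name": "step_arm", "arguments": {
  "targets": [
    [[0, 0, 0], [-27, -31, 0], 50],
    [[0, 0, 0], [-27, -31, 0], 50],
    [[0, 0, 0], [-27, -31, 0], 50],
    [[0, 0, 0], [-27, -31, 0], 50],
    [[0, 0, 0], [-27, -31, 0], 50]
  ]
}}

```text
time: 1.42
tool_pos: [0.3183, 0.4312, 0.3039]
tcp_rot: [0.592, 3.085, 0.0]
wrist_force: [1.5, -0.4, 0.4]
width: 0.587
grip_force: 0.0
```

Emit:
{"name": "step_arm", "arguments": {
  "targets": [
    [[0, 0, 0], [-27, -31, 0], 50],
    [[0, 0, 0], [-27, -31, 0], 50],
    [[0, 0, 0], [-27, -31, 0], 50],
    [[0, 0, 0], [-27, -31, 0], 50],
    [[0, 0, 0], [-27, -31, 0], 50]
  ]
}}

```text
time: 1.83
tool_pos: [0.3862, 0.2371, 0.3042]
tcp_rot: [0.592, 3.084, 0.001]
wrist_force: [0.8, 0.5, -0.4]
width: 0.587
grip_force: 0.0
```

Emit:
{"name": "step_arm", "arguments": {
  "targets": [
    [[0, 0, 0], [-27, -31, 0], 50],
    [[0, 0, 0], [-27, -31, 0], 50],
    [[0, 0, 0], [-27, -31, 0], 50],
    [[0, 0, 0], [-27, -31, 0], 50],
    [[0, 0, 0], [-27, -31, 0], 50]
  ]
}}

```text
time: 2.25
tool_pos: [0.4542, 0.0429, 0.3044]
tcp_rot: [0.593, 3.084, 0.001]
wrist_force: [0.2, 0.3, 0.4]
width: 0.585
grip_force: 0.0
```

Emit:
{"name": "step_arm", "arguments": {
  "targets": [
    [[0, 0, 0], [-27, -31, 0], 50],
    [[0, 0, 0], [-27, -31, 0], 50],
    [[0, 0, 0], [-27, -31, 0], 50],
    [[0, 0, 0], [-27, -31, 0], 50],
    [[0, 0, 0], [-27, -31, 0], 50]
  ]
}}

```text
time: 2.67
tool_pos: [0.5222, -0.1513, 0.3042]
tcp_rot: [0.594, 3.084, 0.0]
wrist_force: [0.9, 0.4, 1.2]
width: 0.588
grip_force: 0.0
```

Emit:
{"name": "step_arm", "arguments": {
  "targets": [
    [[0, 0, -0.1], [0, 0, 10], 50],
    [[0, 0, -0.1], [0, 0, 10], 50],
    [[0, 0, -0.1], [0, 0, 10], 50],
    [[0, 0, -0.1], [0, 0, 10], 50],
    [[0, 0, 0], [0, 0, 0], 50]
  ]
}}

```text
time: 3.08
tool_pos: [0.5206, -0.149, 0.2615]
tcp_rot: [0.035, -3.138, -0.002]
wrist_force: [-1.2, -0.3, 0.1]
width: 0.587
grip_force: 0.0
```

```bash
cat >> h.py <<'E'
def pose():
    s=read_state(); R=Ro.from_rotvec(s["tcp_rot"]).as_matrix(); return s,R
def show():
    s,R=pose(); print("t",s["time"].round(2),"pos",s["tool_pos"].round(4),"yawx",round(np.arctan2(R[1,0],R[0,0]),3),"zt",R[:,2].round(3),"F",s["wrist_force"].round(1),"M",s["torque"].round(2),"w",s["width"].round(3),"g",s["grip_force"].round(1),"q6",s["q"][5].round(2))
def totool(P,yaw=None):
    "tool-frame mm shift to put TCP at P; az for tool x at world angle yaw"
    s,R=pose(); d=R.T@(np.asarray(P)-s["tool_pos"])*1000
    a=None if yaw is None else round(-((yaw-np.arctan2(R[1,0],R[0,0])+np.pi)%(2*np.pi)-np.pi),3)
    print("shift",d.round(1),"az",a)
E
python3 - <<'E'
from h import *
show(); c=calibration("wrist"); im=read_camera("wrist"); cv2.imwrite("pics/w1.png",im[:,:,::-1])
np.savez("w1.npz",**c)
for P in([.5265,-.15,.094],[.5265,-.15,.07],[.666,-.14,.055]): print(proj(c,P).round(1))
print([(np.round(d["at"]),d["score"]) for d in tip_of("wrist","knob_warm_grip")])
E
```

```text
Traceback (most recent call last):
  File "h.py", line 17, in show
    s,R=pose(); print("t",s["time"].round(2),"pos",s["tool_pos"].round(4),"yawx",round(np.arctan2(R[1,0],R[0,0]),3),"zt",R[:,2].round(3),"F",s["wrist_force"].round(1),"M",s["torque"].round(2),"w",s["width"].round(3),"g",s["grip_force"].round(1),"q6",s["q"][5].round(2))
                          ^^^^^^^^^^^^^^^
AttributeError: 'float' object has no attribute 'round'
```

```bash
python3 - <<'E'
import re
t=open("h.py").read()
i=t.index("def show"); j=t.index("def totool")
t=t[:i]+'''def show():
    s,R=pose(); print("yawx",round(float(np.arctan2(R[1,0],R[0,0])),3),"zt",R[:,2].round(3),{k:np.round(s[k],4) for k in("time","tool_pos","wrist_force","torque","width","grip_force")})
'''+t[j:]
open("h.py","w").write(t)
E
python3 - <<'E'
from h import *
show(); c=calibration("wrist"); im=read_camera("wrist"); cv2.imwrite("pics/w1.png",im[:,:,::-1])
np.savez("w1.npz",**c)
for P in([.5265,-.15,.094],[.5265,-.15,.07],[.666,-.14,.055]): print(proj(c,P).round(1))
print([(np.round(d["at"]),d["score"]) for d in tip_of("wrist","knob_warm_grip")])
E
```

```text
yawx -3.119 zt [-0.004  0.001 -1.   ] {'time': np.float64(3.0833), 'tool_pos': array([ 0.5206, -0.149 ,  0.2615]), 'wrist_force': array([-1.2288, -0.3334,  0.0578]), 'torque': array([-0.0181,  0.0132, -0.0058]), 'width': np.float64(0.5873), 'grip_force': np.float64(0.0)}
[312.2 246. ]
[312.4 236.4]
[320.9 387.2]
[(array([247., 314.]), 0.72)]
```

View pics/w1.png

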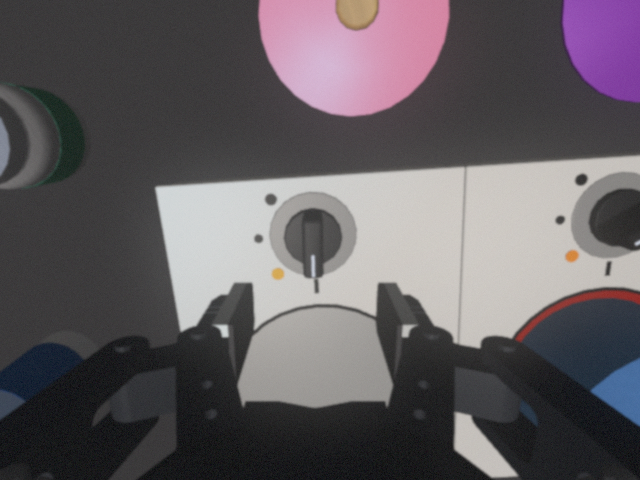

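Wrist view: warm knob at (313,240), with its white line at (314,268) pointing near the off bar (317,285) and the orange dot at (278,273). The predicted point (312,246) agrees.

Run:
```python
from h import *
c=dict(np.load("w1.npz")); im=cv2.imread("pics/w1.png")
C=onz(c,(313,234),.055); print("disc",C.round(4))
for n,u in(("off",(317,285)),("dot",(278,273)),("d3",(258.5,238.5)),("d4",(271,199))):
    P=onz(c,u,.055);d=P-C;print(n,P.round(4),round(float(np.arctan2(d[1],d[0])),3))
a,b=onz(c,(311.5,212),.094),onz(c,(314,277),.094);d=b-a
print(a,b,((a+b)/2).round(4),np.arctan2(d[1],d[0]).round(3),np.linalg.norm(d))
# wrist line colour check: bright pixels in knob
g=cv2.cvtColor(im,cv2.COLOR_BGR2GRAY)[215:278,296:330]; ys,xs=np.nonzero(g>170); print(np.c_[xs+296,ys+215].tolist()[:60])
C=onz(c,(623,217),.055);print("hot disc",C.round(4)); p=onz(c,(608,268),.055)-C; print(np.arctan2(p[1],p[0]))
```

```text
disc [ 0.5287 -0.1495  0.055 ]
off [ 0.5708 -0.1455  0.055 ] 0.095
dot [ 0.5612 -0.1766  0.055 ] -0.694
d3 [ 0.5331 -0.1916  0.055 ] -1.465
d4 [ 0.5021 -0.1816  0.055 ] -2.263
[ 0.50337039 -0.15087993  0.094     ] [ 0.54859258 -0.14833944  0.094     ] [ 0.526  -0.1496  0.094 ] 0.056 0.04529350170799289
[[312, 256], [313, 256], [312, 257], [313, 257], [312, 258], [313, 258], [312, 259], [313, 259], [312, 260], [313, 260], [312, 261], [313, 261], [312, 262], [313, 262], [312, 263], [313, 263], [312, 264], [313, 264], [312, 265], [313, 265], [312, 266], [313, 266], [312, 267], [313, 267], [312, 268], [313, 268], [312, 269], [313, 269], [312, 270], [313, 270], [312, 271], [313, 271], [312, 272], [313, 272], [314, 272], [296, 273], [297, 273], [298, 273], [312, 273], [313, 273], [314, 273], [327, 273], [328, 273], [329, 273], [296, 274], [297, 274], [298, 274], [299, 274], [300, 274], [301, 274], [312, 274], [313, 274], [314, 274], [325, 274], [326, 274], [327, 274], [328, 274], [329, 274], [296, 275], [297, 275]]
hot disc [0.5105 0.0861 0.055 ]
-0.04966112449382927
```

Emit:
{"name": "step_arm", "arguments": {
  "targets": [
    [[0, 0, -0.03], [-6, 0, 28], 50],
    [[0, 0, 0], [0, 0, 28], 50],
    [[0, 0, 0], [0, 0, 28], 50],
    [[0, 0, 0], [0, 0, 28], 50],
    [[0, 0, 0], [0, 0, 0], 50]
  ]
}}

```text
time: 3.6
tool_pos: [0.5246, -0.1477, 0.1472]
tcp_rot: [0.076, -3.132, -0.005]
wrist_force: [-1.8, 1.4, -1.1]
width: 0.578
grip_force: 0.0
```

Emit:
{"name": "step_arm", "arguments": {
  "targets": [
    [[0, 0, 0], [0, 0, 0], 5],
    [[0, 0, 0], [0, 0, 0], 5],
    [[0, 0, 0], [0, 0, 0], 5],
    [[0, 0, 0], [0, 0, 0], 5],
    [[0, 0, 0], [0, 0, 0], 5]
  ],
  "grip_force": 40
}}

```text
time: 4.02
tool_pos: [0.5298, -0.1498, 0.1549]
tcp_rot: [-0.078, 3.136, -0.003]
wrist_force: [-0.6, -1.3, 7.0]
width: 0.148
grip_force: 44.1
```

```bash
python3 -c "
from h import *
show()"
```

```text
yawx -3.092 zt [ 0.005 -0.002 -1.   ] {'time': np.float64(4.0167), 'tool_pos': array([ 0.5298, -0.1498,  0.1549]), 'wrist_force': array([-0.6325, -1.287 ,  6.9833]), 'torque': array([-0.1752,  0.128 ,  0.0061]), 'width': np.float64(0.1478), 'grip_force': np.float64(44.0785)}
```

Emit:
{"name": "step_arm", "arguments": {
  "targets": [
    [[0, 0, 0.12], [0, 0, 0], 5],
    [[0, 0, 0.12], [0, 0, 0], 5],
    [[0, 0, 0.12], [0, 0, 0], 5],
    [[0, 0, 0.12], [0, 0, 0], 5],
    [[0, 0, 0.12], [0, 0, 0], 5]
  ]
}}

```text
time: 4.43
tool_pos: [0.5296, -0.1506, 0.1549]
tcp_rot: [0.859, 3.016, -0.004]
wrist_force: [-2.1, -5.3, 6.9]
width: 0.147
grip_force: 44.1
```

Emit:
{"name": "step_arm", "arguments": {
  "targets": [
    [[0, 0, 0.12], [0, 0, 0], 5],
    [[0, 0, 0.03], [0, 0, 0], 5],
    [[0, 0, 0], [0, 0, 0], 5],
    [[0, 0, 0], [0, 0, 0], 5]
  ]
}}

```text
time: 4.77
tool_pos: [0.5295, -0.1508, 0.1549]
tcp_rot: [1.075, 2.946, -0.003]
wrist_force: [-2.8, -5.3, 7.1]
width: 0.148
grip_force: 44.1
```

```bash
python3 -c "
from h import *
show()"
```

```text
yawx 2.442 zt [ 0.004 -0.004 -1.   ] {'time': np.float64(4.7667), 'tool_pos': array([ 0.5295, -0.1508,  0.1549]), 'wrist_force': array([-2.7992, -5.3427,  7.0677]), 'torque': array([-0.8547,  0.311 ,  0.0164]), 'width': np.float64(0.1478), 'grip_force': np.float64(44.0698)}
```

Emit:
{"name": "step_arm", "arguments": {
  "targets": [
    [[0, 0, 0], [0, 0, 0], 50],
    [[0, 0, 0], [0, 0, 0], 50],
    [[0, 0, 0], [0, 0, 0], 50],
    [[0, 0, 0], [0, 0, -10], 50],
    [[0, 0, 0], [0, 0, -35], 50]
  ]
}}

```text
time: 5.18
tool_pos: [0.5239, -0.1474, 0.1918]
tcp_rot: [-1.073, -2.94, 0.0]
wrist_force: [-0.6, 0.3, 0.0]
width: 0.587
grip_force: 0.0
```

Emit:
{"name": "step_arm", "arguments": {
  "targets": [
    [[0, 0, 0], [0, 0, -35], 50],
    [[0, 0, -0.1], [0, 0, -35], 50],
    [[0, 0, -0.12], [0, 0, 0], 50],
    [[0, 0, -0.12], [0, 0, 0], 50],
    [[0, 0, 0], [0, 0, 0], 50]
  ]
}}

```text
time: 5.6
tool_pos: [0.5284, -0.1489, 0.2687]
tcp_rot: [0.557, 3.089, -0.0]
wrist_force: [-0.3, 0.0, -1.1]
width: 0.586
grip_force: 0.0
```

Run:
```python
from h import *
show(); c=calibration("wrist"); im=read_camera("wrist")
np.savez("w2.npz",**c); cv2.imwrite("pics/w2.png",im[:,:,::-1])
print([(np.round(d["at"]),d["score"]) for n in("knob_warm_grip","knob_hot_grip","pan_handle") for d in tip_of("wrist",n)])
```

```text
yawx 2.785 zt [ 0.002 -0.001 -1.   ] {'time': np.float64(5.6), 'tool_pos': array([ 0.5284, -0.1489,  0.2687]), 'wrist_force': array([-0.3385,  0.0017, -1.1203]), 'torque': array([-0.0082, -0.024 , -0.0657]), 'width': np.float64(0.5858), 'grip_force': np.float64(0.0)}
[(array([234., 313.]), 0.59)]
```

View pics/w2.png

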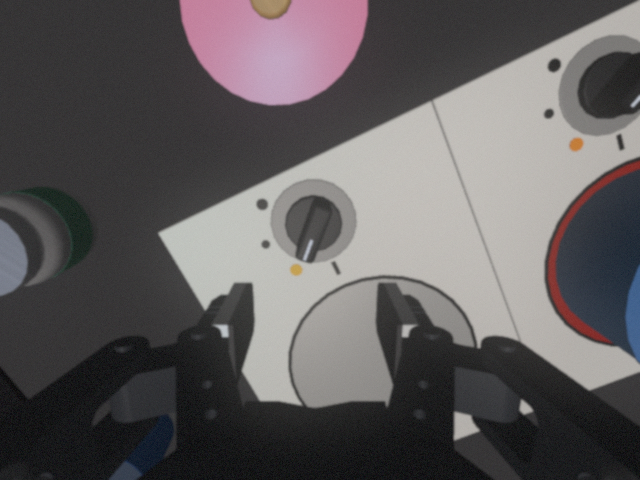

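The knob's white line runs (312,240)→(306,260), near the orange dot at (296,269). I'll compute the angle.

Run:
```python
from h import *
c=dict(np.load("w2.npz")); im=cv2.imread("pics/w2.png")
C=onz(c,(313.5,222),.055)
for n,u in(("off",(336.5,267.5)),("dot",(296,269.5)),("d3",(265.5,244)),("d4",(262,204))):
    d=onz(c,u,.055)-C;print(n,round(float(np.arctan2(d[1],d[0])),3))
g=cv2.cvtColor(im,cv2.COLOR_BGR2GRAY)[195:263,290:340]
ys,xs=np.nonzero(g[40:]>150); 
m=np.zeros(g.shape,np.uint8); m[g>135]=255
n,l,st,ce=cv2.connectedComponentsWithStats(m); print(st[1:],ce[1:]+[290,195])
for i in range(1,n):
    if 15<st[i,4]<200:
        y,x=np.nonzero(l==i); P=np.array([onz(c,(a+290,b+195),.094)[:2] for a,b in zip(x,y)])
        v=np.linalg.svd(P-P.mean(0))[2][0]; print("line ang",np.arctan2(v[1],v[0]), P.mean(0), "from axis",np.arctan2(*(P.mean(0)-[.5275,-.1498])[::-1]))
cv2.imwrite("pics/w2c.png",cv2.resize(im[180:290,255:365],None,fx=5,fy=5,interpolation=cv2.INTER_CUBIC))
```

```text
off 0.098
dot -0.703
d3 -1.489
d4 -2.274
[[  0   0  15  10  68]
 [ 33   0  17  14 101]
 [ 23  43  27  25 361]
 [  0  45  23  23 211]] [[294.26470588 197.70588235]
 [334.12871287 198.74257426]
 [329.46537396 254.18836565]
 [298.80094787 252.78199052]]
line ang 1.6804566261241796 [ 0.50073555 -0.15245055] from axis -3.0428819156385285
line ang 0.6178921206765775 [ 0.51066917 -0.12790058] from axis 2.2260648959931366
```

View pics/w2c.png

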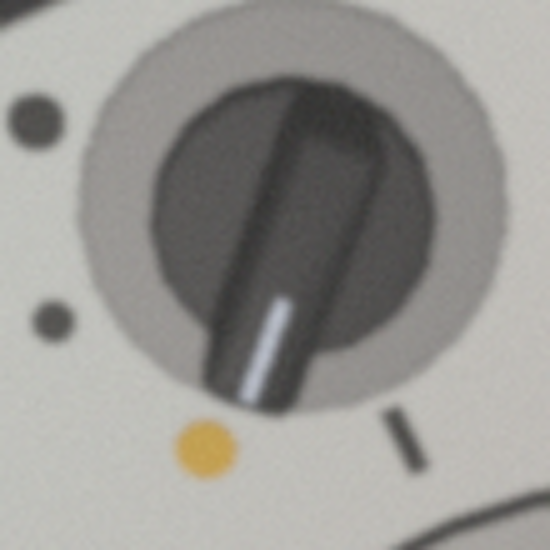

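Line direction ≈ −0.71 and dot direction ≈ −0.70, so the knob is on low. Next, above the pan handle.

Emit:
{"name": "step_arm", "arguments": {
  "targets": [
    [[0, 0, 0], [14, 36, 0], 60],
    [[0, 0, 0], [14, 36, 0], 60],
    [[0, 0, 0], [14, 36, 0], 60],
    [[0, 0, 0], [14, 36, 0], 60],
    [[0, 0, 0], [14, 36, 0], 60]
  ]
}}

```text
time: 6.22
tool_pos: [0.5251, 0.0456, 0.2663]
tcp_rot: [-0.566, -3.089, 0.0]
wrist_force: [0.2, 0.1, 0.6]
width: 0.7
grip_force: 0.0
```

Emit:
{"name": "step_arm", "arguments": {
  "targets": [
    [[0, 0, 0], [14, 36, 0], 60],
    [[0, 0, 0], [14, 36, 0], 60],
    [[0, 0, -0.08], [0, 0, 0], 60],
    [[0, 0, 0], [0, 0, 0], 60]
  ]
}}

```text
time: 6.55
tool_pos: [0.5243, 0.1236, 0.2662]
tcp_rot: [-0.431, -3.111, 0.001]
wrist_force: [-0.0, -0.6, -0.2]
width: 0.702
grip_force: 0.0
```

Run:
```python
from h import *
show(); c=calibration("wrist"); im=read_camera("wrist")
np.savez("w3.npz",**c); cv2.imwrite("pics/w3.png",im[:,:,::-1])
print(proj(c,[.524,.119,.135]))
print([(n,np.round(d["at"]),d["score"]) for n in("knob_hot_grip","pan_handle") for d in tip_of("wrist",n)])
```

```text
yawx 2.866 zt [-0.001 -0.    -1.   ] {'time': np.float64(6.55), 'tool_pos': array([0.5243, 0.1236, 0.2662]), 'wrist_force': array([-0.0388, -0.5528, -0.2102]), 'torque': array([0.01  , 0.0204, 0.0036]), 'width': np.float64(0.7024), 'grip_force': np.float64(0.0)}
[306.12445018 256.10833736]
[('pan_handle', array([254., 305.]), 0.85)]
```

View pics/w3.png

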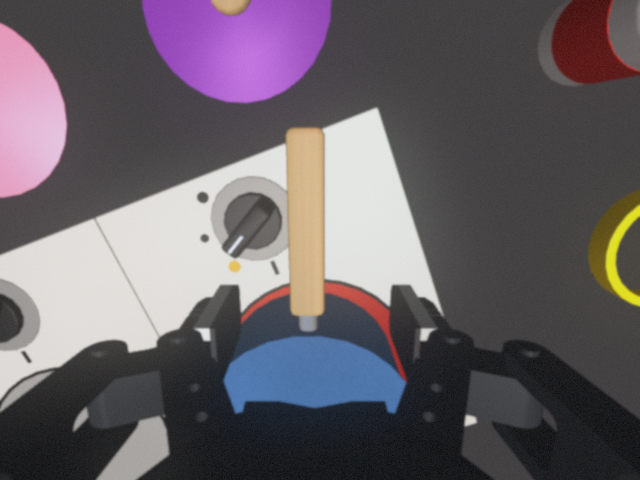

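Wrist view: the handle runs from its tip (305,128) to its inner end (307,315), aligned with the tool to about 0.01 rad, and the hot knob is at (250,220).

Run:
```python
from h import *
c=dict(np.load("w3.npz")); im=cv2.imread("pics/w3.png")
hsv=cv2.cvtColor(im,cv2.COLOR_BGR2HSV); m=cv2.inRange(hsv,(8,60,120),(25,200,255)); m[:110]=0;m[325:]=0;m[:,:270]=0;m[:,340:]=0
pts=cv2.findNonZero(m); print(cv2.minAreaRect(pts), cv2.boundingRect(pts))
(cx,cy),(w,h),a=cv2.minAreaRect(pts)
x,y,w,h=cv2.boundingRect(pts)
top=pts[pts[:,0,1]<y+25].reshape(-1,2).mean(0); bot=pts[pts[:,0,1]>y+h-25].reshape(-1,2).mean(0)
d=(bot-top)/(bot-top)[1]; e0=top+d*(y-top[1]); e1=bot+d*(y+h-bot[1]); print(e0,e1)
A,B=onz(c,e0,.143),onz(c,e1,.143); v=(B-A)/np.linalg.norm(B-A)
print(A.round(4),B.round(4),np.linalg.norm(B-A),"yaw",np.arctan2(v[1],v[0]))
M=(A+B)/2; print("mid",M,"grip",(M+v*.0175).round(4),"pan",(M+v*.1425).round(4))
# 2-view height: mid with top view
T=calibration("top"); a=cv2.imread("pics/top0.png"); mm=cv2.inRange(cv2.cvtColor(a,cv2.COLOR_BGR2HSV),(8,60,120),(25,200,255)); mm[:185]=0;mm[250:]=0;mm[:,:245]=0;mm[:,278:]=0
b=cv2.findNonZero(mm); print(b[:,0].min(0),b[:,0].max(0)); 
r=cv2.minAreaRect(b);print(r, tri(c,(e0+e1)/2,T,r[0]))
G=M+v*.0175; totool([G[0],G[1],.189],np.arctan2(v[1],v[0])+np.pi)
```

```text
((304.5759582519531, 221.00982666015625), (188.17483520507812, 38.04737091064453), 89.60486602783203) (285, 127, 40, 189)
[304.25517819 127.        ] [307.16558092 316.        ]
[0.456 0.138 0.143] [0.5564 0.1104 0.143 ] 0.10410452657819283 yaw -0.2680525821910331
mid [0.5061781  0.12419297 0.143     ] grip [0.5231 0.1196 0.143 ] pan [0.6436 0.0865 0.143 ]
[252 201] [272 246]
((261.65472412109375, 223.54296875), (9.474593162536621, 45.98121643066406), 15.52410888671875) (array([0.50761699, 0.12348522, 0.12347213]), np.float64(0.0011885496303437033))
shift [ 1.1 -1.6 77.3] az -0.015
```

Emit:
{"name": "step_arm", "arguments": {
  "targets": [
    [[0, 0, -0.015], [1, -2, 27], 60],
    [[0, 0, 0], [0, 0, 25], 60],
    [[0, 0, 0], [0, 0, 25], 60],
    [[0, 0, 0], [0, 0, 0], 60]
  ]
}}

```text
time: 7.03
tool_pos: [0.5198, 0.1175, 0.1844]
tcp_rot: [-0.42, -3.104, 0.005]
wrist_force: [-1.0, -1.0, -1.2]
width: 0.707
grip_force: 0.0
```

Emit:
{"name": "step_arm", "arguments": {
  "targets": [
    [[0, 0, 0], [0, 0, 0], 10],
    [[0, 0, 0], [0, 0, 0], 10],
    [[0, 0, 0], [0, 0, 0], 10],
    [[0, 0, 0], [0, 0, 0], 10],
    [[0, 0, 0], [0, 0, 0], 10]
  ],
  "grip_force": 80
}}

```text
time: 7.45
tool_pos: [0.5248, 0.1194, 0.1923]
tcp_rot: [0.415, 3.11, 0.001]
wrist_force: [-1.3, -2.7, 6.4]
width: 0.22
grip_force: 79.1
```

```bash
python3 -c "
from h import *
show()
s,R=pose(); p=s['tool_pos']; totool([p[0]+.0234,p[1]-.2245,p[2]],None)"
```

```text
yawx 2.876 zt [ 0.004 -0.    -1.   ] {'time': np.float64(7.45), 'tool_pos': array([0.5248, 0.1194, 0.1923]), 'wrist_force': array([-1.2825, -2.7111,  6.3542]), 'torque': array([-0.488 ,  0.1992, -0.3423]), 'width': np.float64(0.2203), 'grip_force': np.float64(79.0825)}
shift [-8.150e+01 -2.105e+02  1.000e-01] az None
```

Closing drove the tool up about 6 mm, so it is pressing down on the handle with about 6 N. I'll relieve that before sliding.

Emit:
{"name": "step_arm", "arguments": {
  "targets": [
    [[0, 0, 0], [0, 0, -2], 10],
    [[0, 0, 0], [0, 0, -2], 10],
    [[0, 0, 0], [0, 0, 0], 10],
    [[0, 0, 0], [0, 0, 0], 10]
  ]
}}

```text
time: 7.78
tool_pos: [0.5231, 0.1198, 0.1934]
tcp_rot: [-0.414, -3.114, 0.0]
wrist_force: [1.6, -1.4, -3.5]
width: 0.217
grip_force: 78.3
```

```bash
python3 -c "
from h import *
show()"
```

```text
yawx 2.877 zt [-0.001  0.    -1.   ] {'time': np.float64(7.7833), 'tool_pos': array([0.5231, 0.1198, 0.1934]), 'wrist_force': array([ 1.6092, -1.3744, -3.4797]), 'torque': array([-0.1176, -0.2026, -0.0499]), 'width': np.float64(0.2168), 'grip_force': np.float64(78.2703)}
```

Emit:
{"name": "step_arm", "arguments": {
  "targets": [
    [[0, 0, 0], [0, 0, 1.5], 10],
    [[0, 0, 0], [0, 0, 0], 10],
    [[0, 0, 0], [0, 0, 0], 10]
  ]
}}

```text
time: 8.03
tool_pos: [0.5228, 0.1199, 0.1923]
tcp_rot: [-0.414, -3.113, 0.0]
wrist_force: [-3.1, -1.1, 0.9]
width: 0.216
grip_force: 79.1
```

```bash
python3 -c "
from h import *
show()"
```

```text
yawx 2.877 zt [-0.002  0.    -1.   ] {'time': np.float64(8.0333), 'tool_pos': array([0.5228, 0.1199, 0.1923]), 'wrist_force': array([-3.1016, -1.1482,  0.8543]), 'torque': array([-0.0668,  0.3567, -0.1234]), 'width': np.float64(0.2163), 'grip_force': np.float64(79.1049)}
```

Emit:
{"name": "step_arm", "arguments": {
  "targets": [
    [[0, 0, 0], [-2, -5, 0], 10],
    [[0, 0, 0], [-4, -10, 0], 10],
    [[0, 0, 0], [-4, -10, 0], 10],
    [[0, 0, 0], [-4, -10, 0], 10],
    [[0, 0, 0], [-4, -10, 0], 10]
  ]
}}

```text
time: 8.45
tool_pos: [0.5291, 0.0714, 0.1924]
tcp_rot: [0.413, 3.114, 0.001]
wrist_force: [-0.8, 4.3, -1.8]
width: 0.217
grip_force: 78.8
```

```bash
python3 -c "
from h import *
show()"
```

```text
yawx 2.878 zt [ 0.     0.001 -1.   ] {'time': np.float64(8.45), 'tool_pos': array([0.5291, 0.0714, 0.1924]), 'wrist_force': array([-0.7719,  4.3295, -1.7708]), 'torque': array([ 0.6868, -0.0235,  0.5701]), 'width': np.float64(0.2173), 'grip_force': np.float64(78.8298)}
```

Emit:
{"name": "step_arm", "arguments": {
  "targets": [
    [[0, 0, 0], [-4, -10, 0.5], 10],
    [[0, 0, 0], [-4, -10, 0], 10],
    [[0, 0, 0], [-4, -10, 0], 10],
    [[0, 0, 0], [-4, -10, 0], 10],
    [[0, 0, 0], [-4, -10, 0], 10]
  ]
}}

```text
time: 8.87
tool_pos: [0.5356, 0.0174, 0.1923]
tcp_rot: [0.415, 3.113, 0.002]
wrist_force: [-0.5, 6.0, 0.4]
width: 0.214
grip_force: 79.1
```

Emit:
{"name": "step_arm", "arguments": {
  "targets": [
    [[0, 0, 0], [-4, -10, 0], 10],
    [[0, 0, 0], [-4, -10, 0], 10],
    [[0, 0, 0], [-4, -10, 0], 10],
    [[0, 0, 0], [-4, -10, 0], 10],
    [[0, 0, 0], [-4, -10, 0], 10]
  ]
}}

```text
time: 9.28
tool_pos: [0.5416, -0.0361, 0.1923]
tcp_rot: [0.415, 3.114, 0.002]
wrist_force: [0.4, 6.0, 1.9]
width: 0.214
grip_force: 79.1
```

```bash
python3 -c "
from h import *
show(); totool([.5228+.0234,.1199-.2245,.192])"
```

```text
yawx 2.877 zt [ 0.     0.001 -1.   ] {'time': np.float64(9.2833), 'tool_pos': array([ 0.5416, -0.0361,  0.1923]), 'wrist_force': array([0.4214, 6.0317, 1.8888]), 'torque': array([0.9039, 0.037 , 0.6366]), 'width': np.float64(0.2139), 'grip_force': np.float64(79.1314)}
shift [-22.4 -64.9   0.3] az None
```

Emit:
{"name": "step_arm", "arguments": {
  "targets": [
    [[0, 0, 0], [-4, -10, -0.3], 10],
    [[0, 0, 0], [-4, -10, 0], 10],
    [[0, 0, 0], [-4, -10, 0], 10],
    [[0, 0, 0], [-3, -10, 0], 10],
    [[0, 0, 0], [-3, -10, 0], 10]
  ]
}}

```text
time: 9.7
tool_pos: [0.5457, -0.0892, 0.1923]
tcp_rot: [-0.415, -3.114, -0.001]
wrist_force: [-0.3, 5.1, 1.7]
width: 0.216
grip_force: 79.1
```

Emit:
{"name": "step_arm", "arguments": {
  "targets": [
    [[0, 0, 0], [-3, -10, 0], 10],
    [[0, 0, 0], [-2, -5, 0], 10],
    [[0, 0, 0], [0, 0, 0], 10],
    [[0, 0, 0], [0, 0, 0], 10]
  ]
}}

```text
time: 10.03
tool_pos: [0.5467, -0.1055, 0.1923]
tcp_rot: [0.417, 3.113, -0.002]
wrist_force: [0.1, -0.1, -0.0]
width: 0.214
grip_force: 78.9
```

Run:
```python
from h import *
show(); c=calibration("wrist"); im=read_camera("wrist")
np.savez("w4.npz",**c); cv2.imwrite("pics/w4.png",im[:,:,::-1])
t=read_camera("top");s=read_camera("scene"); T,S=calibration("top"),calibration("scene")
A=t[115:265,225:435,::-1];B=s[225:390,175:405,::-1]
cv2.imwrite("pics/ts1.png",np.vstack([cv2.resize(A,(420,300),interpolation=cv2.INTER_CUBIC),cv2.resize(B,(420,300),interpolation=cv2.INTER_CUBIC)]))
for n in("top","scene"):print(n,[(np.round(d["at"],1),d["score"]) for d in tip_of(n,"lid")][:4])
```

```text
yawx 2.875 zt [ 0.001 -0.001 -1.   ] {'time': np.float64(10.0333), 'tool_pos': array([ 0.5467, -0.1055,  0.1923]), 'wrist_force': array([ 0.1064, -0.1412, -0.0105]), 'torque': array([-0.0343, -0.1195,  0.1713]), 'width': np.float64(0.2138), 'grip_force': np.float64(78.8842)}
top [(array([338.2, 175.4]), 0.89), (array([293.5, 270.4]), 0.78)]
scene [(array([317.2, 232.7]), 0.94), (array([198.5, 437.7]), 0.86), (array([229.4, 350.4]), 0.83), (array([233.4, 258.8]), 0.81)]
```

View pics/ts1.png

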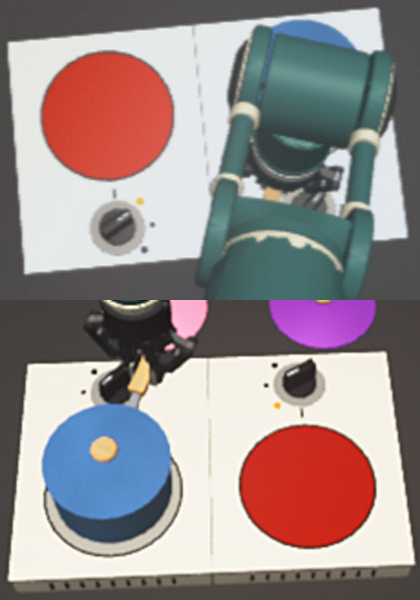

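The pan stands on the warm ring with its lid on. I'll check centring in the scene view numerically.

Run:
```python
from h import *
from scipy.optimize import least_squares
S=calibration("scene"); s=read_camera("scene")[:,:,::-1].copy()
hsv=cv2.cvtColor(s,cv2.COLOR_BGR2HSV); m=cv2.inRange(hsv,(100,100,30),(125,255,255)); m[:280]=0;m[380:]=0;m[:,:180]=0;m[:,290:]=0
b=cv2.boundingRect(cv2.findNonZero(m)); print(b)
sil=[]; 
for x in range(b[0]+4,b[0]+b[2]-4):
    y=np.nonzero(m[:,x])[0]; sil.append((x,y.max()))
sil=np.array(sil); lo=sil[sil[:,1]>sil[:,1].max()-14]
P=np.array([onz(S,p+[0,.5],.055)[:2] for p in lo])
f=lambda P,r:least_squares(lambda c:np.hypot(*(P-c).T)-r,[.667,-.138],loss="soft_l1",f_scale=.001)
r=f(P,.067);print("pan",r.x,np.abs(r.fun).max())
g=cv2.cvtColor(s,cv2.COLOR_BGR2GRAY).astype(int); R=[]
for x in range(200,275,2):
    lo_y=int(proj(S,onz(S,(x,350),.055))[1]); col=g[340:376,x]; 
    k=np.argmin(col[::-1]) if False else None
    # dark line: local dip beyond pan bottom
    y0=max(sil[sil[:,0]==x][0,1]+3 if (sil[:,0]==x).any() else 335,335)
    c=g[y0:377,x]; dip=c-(np.minimum(np.roll(c,3),np.roll(c,-3))); dip[:3]=0;dip[-3:]=0
    if dip.min()<-30: R.append((x,y0+dip.argmin()))
Q=np.array([onz(S,p,.055)[:2] for p in np.array(R)]); r2=f(Q,.082); print("ring",r2.x,len(R),np.abs(r2.fun).max())
for cc,rad,col in((r.x,.067,(0,255,0)),(r2.x,.0825,(0,0,255))):
    for a in np.linspace(0,6.28,200):
        u=proj(S,[cc[0]+rad*np.cos(a),cc[1]+rad*np.sin(a),.055]); cv2.circle(s,tuple(int(round(v)) for v in u),0,col,-1)
cv2.imwrite("pics/fit.png",cv2.resize(s[270:390,175:300],None,fx=4.8,fy=4.8,interpolation=cv2.INTER_NEAREST))
```

```text
(198, 282, 71, 76)
pan [ 0.66332395 -0.13929216] 0.02570288456850526
ring [ 0.66595092 -0.13759249] 37 0.0016997487358091229
```

View pics/fit.png

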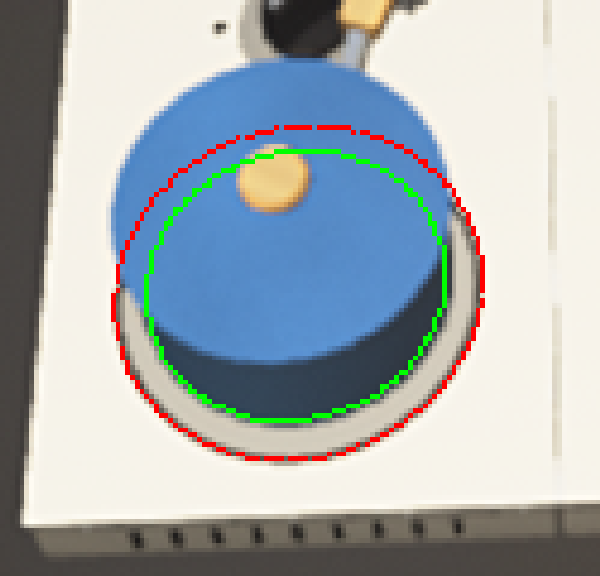

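Pan centre is about 3 mm from the ring centre (12 mm margin). Next: release, rise, go to the hot knob.

Emit:
{"name": "step_arm", "arguments": {
  "targets": [
    [[0, 0, 0], [0, 0, 0], 60],
    [[0, 0, 0], [0, 0, 0], 60],
    [[0, 0, 0], [0, 0, 0], 60],
    [[0, 0, 0], [0, 0, 0], 60],
    [[0, 0, 0], [0, 0, -20], 60]
  ]
}}

```text
time: 10.75
tool_pos: [0.5438, -0.1032, 0.2082]
tcp_rot: [-0.413, -3.106, -0.002]
wrist_force: [0.0, 0.5, -0.7]
width: 0.701
grip_force: 0.0
```

Emit:
{"name": "step_arm", "arguments": {
  "targets": [
    [[0, 0, 0], [0, 0, -30], 50],
    [[0, 0, 0], [0, 0, -30], 50],
    [[0, 0, 0], [17.5, 34, 0], 50],
    [[0, 0, 0], [17.5, 34, 0], 50],
    [[0, 0, 0], [17.5, 34, 0], 50]
  ]
}}

```text
time: 11.17
tool_pos: [0.5227, 0.0088, 0.2733]
tcp_rot: [0.418, 3.112, 0.001]
wrist_force: [-0.4, -0.0, -0.4]
width: 0.589
grip_force: 0.0
```

Emit:
{"name": "step_arm", "arguments": {
  "targets": [
    [[0, 0, 0], [17.5, 34, 0], 50],
    [[0, 0, 0], [17, 33, 0], 50],
    [[0, 0, 0.12], [0, 0, 0], 50],
    [[0, 0, 0.12], [0, 0, 0], 50],
    [[0, 0, 0.12], [0, 0, 0], 50]
  ]
}}

```text
time: 11.58
tool_pos: [0.5064, 0.0831, 0.2722]
tcp_rot: [-0.97, -2.988, -0.0]
wrist_force: [-0.2, 0.1, 0.9]
width: 0.581
grip_force: 0.0
```

Emit:
{"name": "step_arm", "arguments": {
  "targets": [
    [[0, 0, 0.12], [0, 0, 0], 50],
    [[0, 0, 0.12], [0, 0, 0], 50],
    [[0, 0, 0.03], [0, 0, 0], 50],
    [[0, 0, 0], [0, 0, 0], 50]
  ]
}}

```text
time: 11.92
tool_pos: [0.5067, 0.082, 0.2722]
tcp_rot: [-1.359, -2.832, -0.0]
wrist_force: [-0.2, 0.1, -0.4]
width: 0.583
grip_force: 0.0
```

Run:
```python
from h import *
show(); c=calibration("wrist"); im=read_camera("wrist")
np.savez("w5.npz",**c); p=proj(c,[.507,.08,.094]); print(p)
cv2.imwrite("pics/w5.png",im[:,:,::-1]); x,y=int(p[0])-70,int(p[1])-65; print(x,y)
cv2.imwrite("pics/w5c.png",cv2.resize(im[y:y+120,x:x+140,::-1],None,fx=5,fy=5,interpolation=cv2.INTER_CUBIC))
```

```text
yawx 2.247 zt [-0.  0. -1.] {'time': np.float64(11.9167), 'tool_pos': array([0.5067, 0.082 , 0.2722]), 'wrist_force': array([-0.2475,  0.1458, -0.3941]), 'torque': array([-0.0118,  0.0017, -0.035 ]), 'width': np.float64(0.5828), 'grip_force': np.float64(0.0)}
[312.44661748 235.82083338]
242 170
```

View pics/w5c.png

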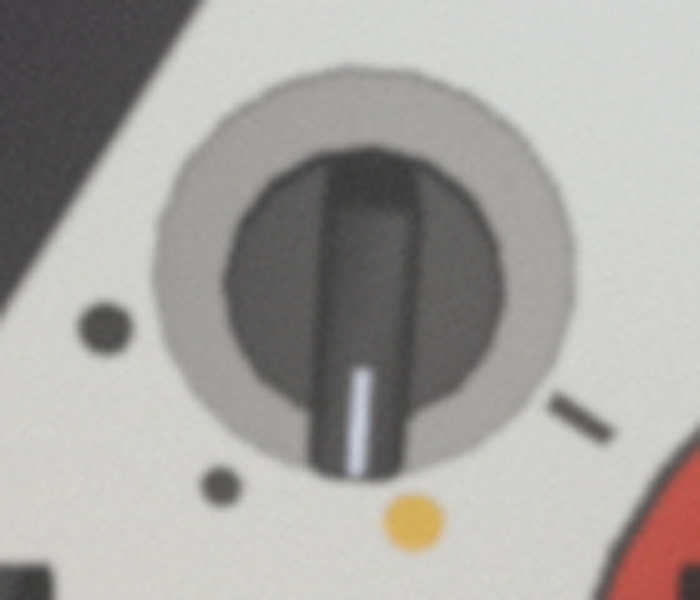

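Emit:
{"name": "step_arm", "arguments": {
  "targets": [
    [[0, 0, 0.075], [-2.5, -0.5, 30], 50],
    [[0, 0, 0], [0, 0, 31], 50],
    [[0, 0, 0], [0, 0, 31], 50],
    [[0, 0, 0], [0, 0, 30], 50],
    [[0, 0, 0], [0, 0, 0], 50]
  ]
}}

```text
time: 12.38
tool_pos: [0.5033, 0.079, 0.144]
tcp_rot: [-1.458, -2.771, 0.01]
wrist_force: [-1.9, -0.4, -0.5]
width: 0.585
grip_force: 0.0
```

Emit:
{"name": "step_arm", "arguments": {
  "targets": [
    [[0, 0, 0], [0, 0, 0], 5],
    [[0, 0, 0], [0, 0, 0], 5],
    [[0, 0, 0], [0, 0, 0], 5],
    [[0, 0, 0], [0, 0, 0], 5],
    [[0, 0, 0], [0, 0, 0], 5]
  ],
  "grip_force": 40
}}

```text
time: 12.8
tool_pos: [0.5089, 0.0791, 0.1528]
tcp_rot: [1.462, 2.778, 0.0]
wrist_force: [-5.1, -3.4, 5.7]
width: 0.148
grip_force: 40.7
```

Emit:
{"name": "step_arm", "arguments": {
  "targets": [
    [[0, 0, -0.11], [0, 0, 0], 5],
    [[0, 0, -0.11], [0, 0, 0], 5],
    [[0, 0, -0.11], [0, 0, 0], 5],
    [[0, 0, -0.11], [0, 0, 0], 5],
    [[0, 0, -0.11], [0, 0, 0], 5]
  ]
}}

```text
time: 13.22
tool_pos: [0.5088, 0.0792, 0.1528]
tcp_rot: [0.645, 3.072, 0.0]
wrist_force: [-5.1, -3.2, 5.9]
width: 0.146
grip_force: 40.7
```

Emit:
{"name": "step_arm", "arguments": {
  "targets": [
    [[0, 0, -0.11], [0, 0, 0], 5],
    [[0, 0, -0.11], [0, 0, 0], 5],
    [[0, 0, -0.11], [0, 0, 0], 5],
    [[0, 0, -0.11], [0, 0, 0], 5],
    [[0, 0, 0], [0, 0, 0], 5]
  ]
}}

```text
time: 13.63
tool_pos: [0.5088, 0.0792, 0.1528]
tcp_rot: [-0.039, 3.139, -0.001]
wrist_force: [-4.4, -2.3, 5.4]
width: 0.148
grip_force: 40.6
```

```bash
python3 -c "
from h import *
show()"
```

```text
yawx -3.116 zt [ 0.002 -0.    -1.   ] {'time': np.float64(13.6333), 'tool_pos': array([0.5088, 0.0792, 0.1528]), 'wrist_force': array([-4.3823, -2.2861,  5.3603]), 'torque': array([-2.871e-01,  7.320e-01, -4.000e-04]), 'width': np.float64(0.1483), 'grip_force': np.float64(40.6486)}
```

Emit:
{"name": "step_arm", "arguments": {
  "targets": [
    [[0, 0, -0.03], [0, 0, 0], 5],
    [[0, 0, -0.03], [0, 0, 0], 5],
    [[0, 0, 0], [0, 0, 0], 5]
  ]
}}

```text
time: 13.88
tool_pos: [0.5088, 0.0792, 0.1528]
tcp_rot: [-0.128, 3.137, -0.001]
wrist_force: [-3.5, -2.4, 5.3]
width: 0.15
grip_force: 40.7
```

```bash
python3 -c "
from h import *
show()"
```

```text
yawx -3.06 zt [ 0.002 -0.    -1.   ] {'time': np.float64(13.8833), 'tool_pos': array([0.5088, 0.0792, 0.1528]), 'wrist_force': array([-3.5446, -2.37  ,  5.3062]), 'torque': array([-0.2728,  0.7744,  0.0214]), 'width': np.float64(0.1499), 'grip_force': np.float64(40.6568)}
```

Emit:
{"name": "step_arm", "arguments": {
  "targets": [
    [[0, 0, -0.03], [0, 0, 0], 5],
    [[0, 0, -0.02], [0, 0, 0], 5],
    [[0, 0, 0], [0, 0, 0], 5]
  ]
}}

```text
time: 14.13
tool_pos: [0.5088, 0.0792, 0.1528]
tcp_rot: [-0.201, 3.133, 0.0]
wrist_force: [-4.4, -3.6, 6.1]
width: 0.146
grip_force: 46.5
```

```bash
python3 -c "
from h import *
show()"
```

```text
yawx -3.013 zt [ 0.002  0.    -1.   ] {'time': np.float64(14.1333), 'tool_pos': array([0.5088, 0.0792, 0.1528]), 'wrist_force': array([-4.3907, -3.6066,  6.0916]), 'torque': array([-0.4281,  0.7416, -1.0573]), 'width': np.float64(0.1456), 'grip_force': np.float64(46.5382)}
```

The moment jumped to −1.06 N m, so the off stop is reached. Next: release, rise and check.

Emit:
{"name": "step_arm", "arguments": {
  "targets": [
    [[0, 0, 0], [0, 0, 0], 50],
    [[0, 0, 0], [0, 0, 0], 50],
    [[0, 0, 0], [0, 0, 0], 50],
    [[0, 0, 0], [0, 0, -10], 50],
    [[0, 0, 0], [0, 0, -35], 50]
  ]
}}

```text
time: 14.55
tool_pos: [0.5042, 0.0792, 0.1909]
tcp_rot: [0.204, -3.124, 0.001]
wrist_force: [-0.3, -0.0, -1.5]
width: 0.585
grip_force: 0.0
```

Emit:
{"name": "step_arm", "arguments": {
  "targets": [
    [[0, 0, 0], [0, 0, -35], 50],
    [[0, 0, 0], [0, 0, -35], 50],
    [[0, 0, 0], [0, 0, -20], 50],
    [[0, 0, 0], [0, 0, 0], 50]
  ]
}}

```text
time: 14.88
tool_pos: [0.5113, 0.08, 0.2926]
tcp_rot: [-0.204, 3.123, 0.001]
wrist_force: [0.5, -0.9, 0.2]
width: 0.588
grip_force: 0.0
```

Run:
```python
from h import *
show(); c=calibration("wrist"); im=read_camera("wrist")[:,:,::-1]; np.savez("w6.npz",**c)
p=proj(c,[.508,.079,.094]); x,y=int(p[0])-60,int(p[1])-60; print(p,x,y)
s=read_camera("scene")[225:390,175:405,::-1]
k=cv2.resize(im[y:y+120,x:x+120],(500,500),interpolation=cv2.INTER_CUBIC); b=cv2.resize(s,(299,215),interpolation=cv2.INTER_CUBIC)
o=np.zeros((500,800,3),np.uint8); o[:,:500]=k; o[:215,501:800]=b; cv2.imwrite("pics/w6.png",o)
```

```text
yawx -3.011 zt [ 0.012  0.001 -1.   ] {'time': np.float64(14.8833), 'tool_pos': array([0.5113, 0.08  , 0.2926]), 'wrist_force': array([ 0.478 , -0.8751,  0.2466]), 'torque': array([ 0.0029, -0.0496, -0.0203]), 'width': np.float64(0.588), 'grip_force': np.float64(0.0)}
[313.66884434 217.74283069] 253 157
```

View pics/w6.png

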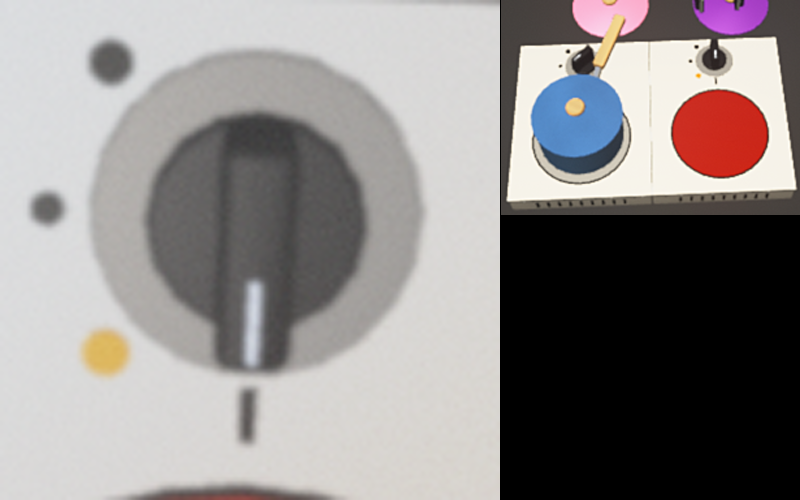

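The hot knob's line points at the off bar, the pan sits inside the ring with its lid on, and the warm knob is still on low. The gripper is clear, so I'm handing in.

```bash
python3 -c "
from workcell import *
print(finish_job())"
```

```text
the job is handed in; nothing more can be done
None
```

The job is handed in at about 15 s of arm time: the free ring's knob is on its low mark, the lidded pan is about 3 mm off that ring's centre with its base inside the circle, and the hot ring's knob is at its off stop. While gripping the handle, before the slide, the vertical force briefly reached about 6 N down and 3.5 N up (tool height changed about 1 mm); I eased both off and saw no tipping.

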